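# Turn over two tester levers and reject the one without a boss

## Robot

A 6-joint arm with a two-finger parallel gripper is mounted at the origin on the work surface. World frame = base frame: x ahead of the robot, y to its left, z up, the work surface at z = 0. Lengths are in m, angles in rad, forces in N, time in s.
With the tool pointing down it reaches from about 0.375 to 0.925 m from the base axis. Payload 5.7 kg.
Tool frame: the origin (TCP) lies midway between the tips of the shut fingers; the grasp point (between the pads) lies 19 mm behind it; z points along the fingers, y is the line along which they close (so a half turn about z gives the same grasp; the last joint's range is limited). The gripper opens to 85 mm and grips with 20 to 120 N. Pads are 22 mm wide; open, the fingers measure 114 mm over their backs; the gripper's body (76 mm by 85 mm) begins 54 mm behind the grasp point. The pads swing forward as they close: fully open they stand 13 mm farther back than shut.
Start: joints at [-1.435, 0.359, 1.51, -0, 1.272, -0.115], TCP at [0.149, -0.581, 0.231] pointing down, gripper open.
Joint ranges: [-2.97, 2.97], [-1.01, 2.36], [0.21, 2.38], [-0.96, 4.11], [0.2, 2.71], [-2.98, 2.98]. Speed limits (rad/s): [2.39, 2.39, 3.14, 3.14, 3.14, 3.14].

## Interface

Orientations are given as a rotation vector (axis times angle).
In Python, from station import state, capture, hand_in, look_for, regions_of gives the robot as it stands.
- The arm moves only by the tool play_rows, never from a script. Its argument "moves" is a list of rows, each an object of numbers: "fingers": the closure, from -1 (fully open) to 1 (shut); "x", "y", "z": the shift along the world's x, y, z in mm; "rx", "ry", "rz": the turn, a rotation vector about the world's x, y, z in rad. A call has 1 to 5 rows; each row is the pose to reach, as a shift and turn from the pose commanded when the call began; what a row does not reach only later rows make up. A row lasts 1/10 s, in which the tool goes at most 50 mm and 8.59 degrees, less where a joint would pass 70% of its speed; a pose out of reach is approached as far as the arm can. A call with a gripper value outside its range is refused whole. The fingers move at their own pace and stop on an object; the grip force is fixed at half the most. Time passes only in rows, so rows that repeat a pose let the fingers close. It gives the time, the measured TCP pose, the force, the opening and the grip force at its end, in the units of the state.
- state(): the state, without advancing time (a new reading comes with each control period).
- capture(name): name is "side" or "top"; returns a dict with "img" (480x640x3 uint8, red, green, blue), "fovy" (degrees; the focal length in pixels is half the picture's height over the tangent of half this angle, whatever the lens; pixels are square), "cx", "cy" (the principal point, pixels), "k1" (the pictures are not rectified: a ray, as slopes to the right and down, at radius r is drawn at 1 + k1 r^2 times it, then the intrinsics apply), "R" (3x3) and "t" (3): a world point X has camera coordinates R X + t. Camera axes: x right, y down, z forward; pixel columns grow to the right and rows downward; lengths in m; the calibration is good to about 2 mm. A picture is of the moment at which its call begins. There is no depth.
- hand_in(): hands the job in; it is judged then, once.
Trained networks look in the newest picture that a camera, given by its name, has taken for a name from the list of things; names that differ only in an ending like _2 or _b are one class to them, and where a whole thing is asked for, a point or a joint stands for the part that bears it (a point fixed in the world has none). Each returns a list of dicts, best first, with "score" (0 to 1); they miss things now and then, are a little off and sometimes report something else, mostly with a low value. They report only what shows in the picture. A call takes as long as a camera call. They do not tell look-alikes from the thing itself.
- look_for(label, camera): "location" ([x, y, z] in m, in the coordinates of the camera as it stood for that picture, good to about 4 mm: the middle of the surface that is visible of it).
- regions_of(label, camera): "region" (480x640 bool, what is visible of it).
The state is a dict: "time_s": time; "joint_pos": joint angles; "joint_vel": joint speeds; "effort": joint torques, N m; "position": TCP position; "ee_rot": TCP orientation; "wrist_force": force on the tool from outside, world axes, zero at the start; "moment": the same for the moment, N m; "opening": finger opening in m; "grip_force": force on a finger pad.
Only numpy, scipy, OpenCV 4.12 (cv2) and the standard library are available. Lean on these libraries where they do the work, as an engineer would, in place of code of your own. Each camera call takes 0.05 s, during which the arm holds its last target. There are 200 camera calls.

## Task

Two cast levers lie smooth side up in the two bays of the turnover rack on the test bench. Swing both over on their cross pins so that they lie underside up at the other end of their bays, then take the one that has no round boss inside its channel out and put it in the plain open grey tray. Leave the sound one lying underside up in its bay.

Things in the scene. Friction and masses are not known exactly. Their poses are not given: they have to be found in the camera images.
- lever_a_mid (a point): Sound lever: aluminium channel 103 x 36 x 16 mm, 0.13 kg; boss 18 mm wide, 9 mm tall in its underside. Point: its centre, half-way up; x to the heel, z out of the smooth top (up at start, down when turned over). Along y run, level with the point, a heel pin (10 mm dia, 66 long) at x = +50 mm and a free-turning shaft with flat 14 mm end caps, 48 mm over the caps, at x = -30. Tip end x = -50.
- lever_b_mid (a point): The lever to reject: no boss, channel bare; otherwise just like the sound one (point, axes, pin, shaft). Either may be in either bay. To turn a lever over, pinch it across its shaft's end caps and lead these round the heel pin in a half circle of 80 mm radius, gripper upright: the lever swivels on the shaft. To take it out, pinch its flat sides at the centre and lift straight up.
- rack_mid (a point): Fixed rack, plate 220 x 220 mm, 6 mm thick. Point: its middle, 40 mm up, level with the pins. Bays along x at y = +75, -75 mm. Pins lie loose at x = 0 in 13 mm wide open notches (tops 14 mm over pin axis) in cheeks 22-31 mm off the bay's middle, 17 mm either way in x. Ledges 26 mm wide at x = -95 (tips there at start) and +95 (turned over; lever centres at x = +50). Loose 8 mm discs between bays.
- tray_in (a point): Plain open grey tray without dividers, fixed, 180 x 160 mm outside, walls 4 mm thick and 35 mm high. This point is the centre of its inner floor; x runs along the 180 mm side, z up. The divided bin at the edge of the bench is not it.
There are look-alikes about, which are no part of the job. Leave any blue, orange or purple look-alike of the part that bears lever_a_mid alone.

How it is judged:
By the outcome, as a careful person would: the job done as asked, in the order asked, and still so for the second after the job is handed in, with the robot touching nothing.
It also fails if it takes over 64 s, if anything falls off the work surface, if the arm or the gripper's body presses on something with over 40 N, if the wrist force passes 120 N, or if a joint passes its speed limit or range.

## Working session

There is one attempt and no reset: what is moved stays moved. The work goes in short steps, Python scripts to look and compute and a tool call to move; the robot and the scene stay as the last step left them, time stands still between calls to the robot, and variables do not carry over. Pictures are saved under pics/ and viewed, at most 10 in all, crops included, and the job is handed in when it is done.

Besides the shell and the picture viewer there is one more tool, called after ">>>" as name([rows], argument=value, ...), one row to a line, values as JSON. play_rows: Moves the arm, as the interface text tells. Its arguments: {"type":"object","properties":{"moves":{"type":"array","items":{"type":"object","properties":{"fingers":{"type":"number"},"x":{"type":"number"},"y":{"type":"number"},"z":{"type":"number"},"rx":{"type":"number"},"ry":{"type":"number"},"rz":{"type":"number"}}}}},"required":["moves"]}

```bash
ls; mkdir -p pics
cat > h.py <<'E'
import numpy as np, cv2
from station import *
def K(c):
    f=240/np.tan(np.radians(c['fovy'])/2); return np.array([[f,0,c['cx']],[0,f,c['cy']],[0,0,1]]),np.array([c['k1'],0,0,0,0.])
def px(c,X):
    k,d=K(c); return cv2.projectPoints(np.array(X,float).reshape(-1,3),cv2.Rodrigues(c['R'])[0],c['t'],k,d)[0].reshape(-1,2)
def ground(c,uv,z):
    k,d=K(c); p=cv2.undistortPoints(np.array(uv,float).reshape(-1,1,2),k,d).reshape(-1,2)
    r=np.c_[p,np.ones(len(p))]@c['R']; o=-c['R'].T@c['t']
    return o+r*((z-o[2])/r[:,2])[:,None]
def world(c,p): return c['R'].T@(np.array(p)-c['t'])
E
cat > a.py <<'E'
from h import *
s=state();print(s['time_s'],s['position'],s['ee_rot'],s['opening'])
for n in ['top','side']:
    c=capture(n);cv2.imwrite(f'pics/{n}0.png',c['img'][:,:,::-1])
    print(n,-c['R'].T@c['t'],c['fovy'],c['k1'])
    for l in ['lever_a_mid','lever_b_mid','rack_mid','tray_in']:
        for d in look_for(l,n): print(l,round(d['score'],2),world(c,d['location']).round(4),px(c,world(c,d['location'])).round())
E
python3 a.py
```

```text
pics
0.0 [ 0.14881719 -0.580524    0.23045308] [-3.11506654e+00 -3.92668349e-01 -8.65866784e-06] 0.08553560478576216
top [ 0.28120564 -0.00100323  0.93682606] 42.73791874086571 -0.0867115130983344
lever_a_mid 0.94 [ 0.4975 -0.0753  0.0509] [[366. 213.]]
lever_a_mid 0.69 [0.3095 0.1622 0.0121] [[205. 339.]]
lever_a_mid 0.67 [ 0.3479 -0.0549  0.0175] [[351. 315.]]
lever_a_mid 0.58 [ 0.3342 -0.2229  0.0169] [[463. 326.]]
lever_b_mid 0.96 [ 0.503  -0.2212  0.0434] [[463. 212.]]
rack_mid 0.67 [ 0.5641 -0.1507  0.0029] [[411. 180.]]
tray_in 0.92 [0.553  0.1671 0.0049] [[211. 183.]]
side [0.12377683 0.65789609 0.79526619] 47.35902736832196 0.041349782481225436
lever_a_mid 0.95 [ 0.3442 -0.2131  0.0235] [[393. 200.]]
lever_a_mid 0.88 [ 0.3459 -0.0554  0.0154] [[365. 251.]]
lever_a_mid 0.76 [ 0.4913 -0.0731  0.0461] [[302. 212.]]
lever_a_mid 0.59 [0.3029 0.166  0.0251] [[340. 341.]]
lever_b_mid 0.86 [ 0.4981 -0.2201  0.0503] [[330. 169.]]
rack_mid 0.97 [ 0.5463 -0.1489  0.0113] [[295. 195.]]
tray_in 0.8 [0.5487 0.1649 0.0045] [[216. 298.]]
tray_in 0.73 [ 0.5452 -0.1462  0.0094] [[295. 196.]]
```

View pics/top0.png

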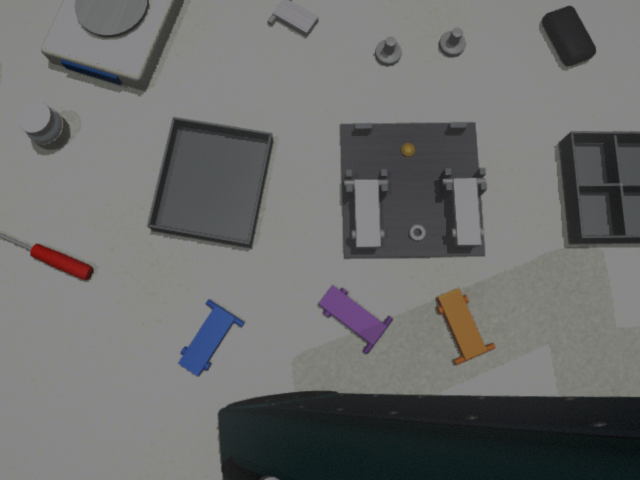

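View pics/side0.png

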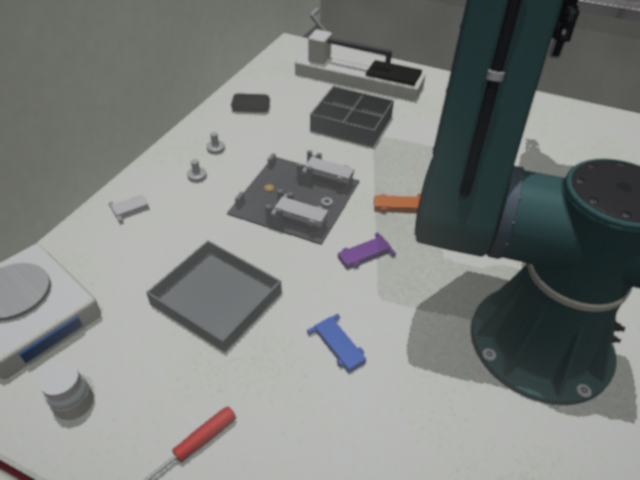

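The top view shows the rack with tips toward the robot: levers at about (366,213) and (465,212), tray at (211,183). The coloured look-alikes lie nearer to the robot. Next I fit the rack's yaw and centre, and the lever axes.

```bash
cat > b.py <<'E'
from h import *
c=capture('top')
def rect(m,z,name):
    m=m.astype(np.uint8); k=max(cv2.findContours(m,0,1)[0],key=cv2.contourArea)
    g=ground(c,k.reshape(-1,2),z)[:,:2]; r=cv2.minAreaRect((g*1000).astype(np.float32)); print(name,np.round(r[0],1),np.round(r[1],1),round(r[2],2))
for l,z in [('lever_a_mid',.048),('lever_b_mid',.048),('rack_mid',.006),('tray_in',.035)]:
    for d in regions_of(l,'top'):
        v,u=np.nonzero(d['region']); print(round(d['score'],2),u.mean().round(),v.mean().round(),len(u)); rect(d['region'],z,l)
img=c['img']
cr=img[105:275,320:500]; cv2.imwrite('pics/rack.png',cv2.resize(cr,None,fx=3.5,fy=3.5,interpolation=cv2.INTER_CUBIC)[:,:,::-1].clip(0,120)*2)
E
python3 b.py
```

```text
0.95 462.0 326.0 1935
lever_a_mid [ 335.5 -213.9] [100.9  64.5] 22.97
0.91 353.0 316.0 1793
lever_a_mid [345.3 -54.5] [98.5 61.2] 54.34
0.63 367.0 214.0 1746
lever_a_mid [497.3 -72.3] [ 58.8 104. ] 87.8
0.58 207.0 340.0 1875
lever_a_mid [305.1 151.8] [ 61.1 101.3] 60.97
0.91 465.0 211.0 1932
lever_b_mid [ 503.6 -221.7] [ 65.7 106.9] 88.54
0.88 410.0 185.0 15264
rack_mid [ 550.1 -155.1] [224.4 231.9] 1.87
0.87 212.0 182.0 12269
tray_in [547.9 161.1] [164.3 186.7] 80.75
```

View pics/rack.png

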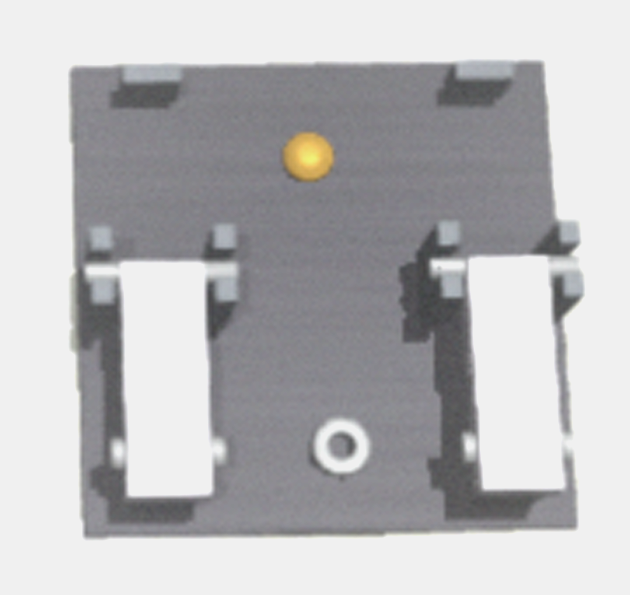

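```bash
cat > m.py <<'E'
from h import *
c=capture('top')
def G(p,z): 
    # crop px -> full px (cv2.resize half-pixel rule)
    return ground(c,(np.array(p,float)+.5)/3.5-.5+[320,105],z)[:,:2]*1000
P=G([(71,68),(543,62),(577,526),(85,537)],.006);print('plate',P.round(1),P.mean(0),np.linalg.norm(P-np.roll(P,1,0),axis=1))
for n,t,pin,cap in [('L',[(119,262),(206,261),(212,495),(127,497)],[(85,271),(238,270)],[(118,452),(218,450)]),('R',[(467,257),(550,255),(565,487),(481,490)],[(431,267),(579,265)],[(469,446),(571,443)])]:
    T=G(t,.048);q=T[:2].mean(0)-T[2:].mean(0);print(n,T.mean(0),np.linalg.norm(T-np.roll(T,1,0),axis=1),'yaw',np.degrees(np.arctan2(q[1],q[0])))
    A=G(pin,.04);B=G(cap,.04);print('pin',A.mean(0),np.linalg.norm(A[0]-A[1]),'cap',B.mean(0),np.linalg.norm(B[0]-B[1]))
E
python3 m.py
```

```text
plate [[ 654.9  -36.4]
 [ 662.8 -255.2]
 [ 445.  -262.5]
 [ 436.4  -44.6]] [ 549.78621883 -149.67251209] [218.63314244 218.88799723 217.90350012 218.11256698]
L [498.86006096 -76.54536804] [102.91601571  37.52543296 102.54087727  35.8762454 ] yaw 1.6984851810176897
pin [548.55273493 -75.2721098 ] 66.52108243592387 cap [468.54192991 -78.10520688] 42.754433690476375
R [ 504.57795662 -226.63591229] [102.54276889  36.37125307 102.31647838  36.04817307] yaw 1.6784593650506079
pin [ 553.66897445 -225.50977991] 65.30871217928433 cap [ 474.13629766 -229.48068211] 44.318067801157895
```

Plate, pins, caps and lever sizes all agree with the given dimensions (rack yaw about 2°, centre about (550,-150)). I'll start with the right lever.

>>> play_rows([
  {"x":45,"y":20,"rz":-0.1,"fingers":-0.5},
  {"x":90,"y":50,"rz":-0.216,"fingers":-0.5},
  {"x":130,"y":90,"z":-20,"rz":-0.216,"fingers":-0.5},
  {"x":165,"y":130,"z":-40,"rz":-0.216,"fingers":-0.5},
  {"x":200,"y":165,"z":-50,"rz":-0.216,"fingers":-0.5},
])

```text
validation failed for argument at $.mo...
```

```bash
python3 -c "
from station import *
s=state();print(s['time_s'],s['position'],s['ee_rot'],s['opening'],s['joint_pos'])"
```

```text
0.8 [ 0.14891497 -0.58120576  0.23130106] [-3.11689277e+00 -3.92959162e-01 -1.05854141e-05] 0.08515818869347237 [-1.43507020e+00  3.58741808e-01  1.51040105e+00  7.33669514e-06
  1.27247630e+00 -1.15100708e-01]
```

>>> play_rows([
  {"x":45,"y":20,"z":0,"rx":0,"ry":0,"rz":-0.1,"fingers":-0.5},
  {"x":90,"y":50,"z":0,"rx":0,"ry":0,"rz":-0.216,"fingers":-0.5},
  {"x":130,"y":90,"z":-20,"rx":0,"ry":0,"rz":-0.216,"fingers":-0.5},
  {"x":165,"y":130,"z":-40,"rx":0,"ry":0,"rz":-0.216,"fingers":-0.5},
  {"x":200,"y":165,"z":-50,"rx":0,"ry":0,"rz":-0.216,"fingers":-0.5},
])

```text
time_s: 1.3
position: [0.3356, -0.4291, 0.1856]
ee_rot: [-3.141, -0.054, 0.0]
wrist_force: [1.2, -1.0, -0.9]
opening: 0.0644
grip_force: 0.0
```

>>> play_rows([
  {"x":25,"y":40,"z":-10,"rx":0,"ry":0,"rz":0,"fingers":-0.5},
  {"x":50,"y":80,"z":-25,"rx":0,"ry":0,"rz":0,"fingers":-0.5},
  {"x":80,"y":120,"z":-45,"rx":0,"ry":0,"rz":0,"fingers":-0.5},
  {"x":107,"y":158,"z":-70,"rx":0,"ry":0,"rz":0,"fingers":-0.5},
  {"x":125,"y":187,"z":-90,"rx":0,"ry":0,"rz":0,"fingers":-0.5},
])

```text
time_s: 1.8
position: [0.4614, -0.2423, 0.096]
ee_rot: [3.14, 0.055, 0.003]
wrist_force: [0.6, -0.8, -0.1]
opening: 0.064
grip_force: 0.0
```

>>> play_rows([
  {"x":0,"y":0,"z":-5,"rx":0,"ry":0,"rz":0,"fingers":-0.5},
  {"x":0,"y":0,"z":-10,"rx":0,"ry":0,"rz":0,"fingers":-0.5},
  {"x":0,"y":0,"z":-10,"rx":0,"ry":0,"rz":0,"fingers":-0.5},
])

```text
time_s: 2.1
position: [0.4596, -0.2446, 0.0862]
ee_rot: [3.141, 0.054, -0.0]
wrist_force: [-0.5, 0.4, -0.7]
opening: 0.0638
grip_force: 0.0
```

Run:
```python
from h import *
s=state();print(s['time_s'],s['position'],s['ee_rot'],s['opening'],s['wrist_force'])
o=[]
for n in ['top','side']:
    c=capture(n); p=px(c,[s['position'],[.4736,-.2285,.04]]);print(n,p.round())
    u,v=p.mean(0).astype(int); x=max(0,min(u-60,520));y=max(0,min(v-60,360))
    o.append(cv2.resize(c['img'][y:y+120,x:x+120],(400,400),interpolation=2)); print(x,y)
cv2.imwrite('pics/app.png',np.hstack(o)[:,:,::-1])
```

```text
2.1 [ 0.45955433 -0.24457195  0.0861714 ] [ 3.14091627e+00  5.41794063e-02 -3.52590003e-04] 0.06383096639648686 [-0.4984141   0.43008253 -0.66309628]
top [[487. 235.]
 [468. 232.]]
417 173
side [[351. 154.]
 [341. 173.]]
286 103
```

View pics/app.png

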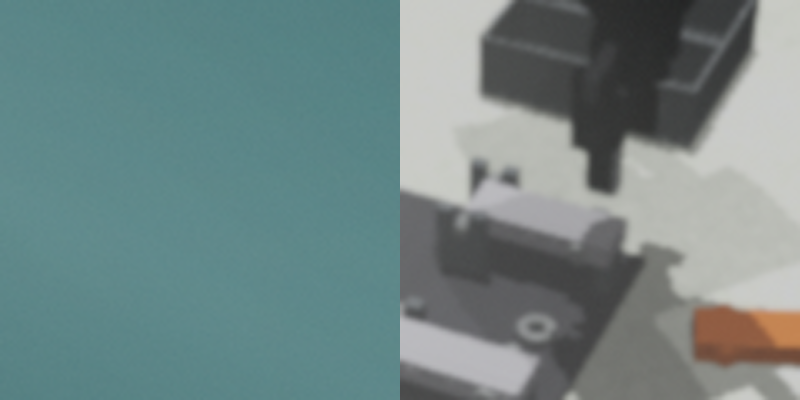

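The side view shows the fingers just above the right lever's tip, and the top view is blocked by the arm. The pose is about 14 and 16 mm short of target, so I correct that and descend.

>>> play_rows([
  {"x":14,"y":16,"z":0,"rx":0,"ry":0,"rz":0,"fingers":-0.5},
  {"x":14,"y":16,"z":-15,"rx":0,"ry":0,"rz":0,"fingers":-0.5},
  {"x":14,"y":16,"z":-35,"rx":0,"ry":0,"rz":0,"fingers":-0.5},
  {"x":14,"y":16,"z":-55,"rx":0,"ry":0,"rz":0,"fingers":-0.5},
  {"x":14,"y":16,"z":-69,"rx":0,"ry":0,"rz":0,"fingers":-0.5},
])

```text
time_s: 2.7
position: [0.4737, -0.2292, 0.0171]
ee_rot: [3.141, 0.052, 0.001]
wrist_force: [0.4, 0.0, 0.6]
opening: 0.064
grip_force: 0.0
```

>>> play_rows([
  {"x":0,"y":0,"z":0,"rx":0,"ry":0,"rz":0,"fingers":-0.3},
  {"x":0,"y":0,"z":0,"rx":0,"ry":0,"rz":0,"fingers":0.2},
  {"x":0,"y":0,"z":0,"rx":0,"ry":0,"rz":0,"fingers":0.2},
  {"x":0,"y":0,"z":0,"rx":0,"ry":0,"rz":0,"fingers":0.2},
])

```text
time_s: 3.1
position: [0.4743, -0.2284, 0.0182]
ee_rot: [3.14, 0.054, 0.002]
wrist_force: [-0.5, 0.0, -1.0]
opening: 0.0468
grip_force: 61.4
```

Gripped at 47 mm. Now the half circle.

>>> play_rows([
  {"x":1.7,"y":0,"z":16.6,"rx":0,"ry":0,"rz":0,"fingers":0.2},
  {"x":6.9,"y":0.2,"z":32.5,"rx":0,"ry":0,"rz":0,"fingers":0.2},
  {"x":15.3,"y":0.5,"z":47,"rx":0,"ry":0,"rz":0,"fingers":0.2},
  {"x":26.5,"y":0.9,"z":59.5,"rx":0,"ry":0,"rz":0,"fingers":0.2},
  {"x":40,"y":1.4,"z":69.3,"rx":0,"ry":0,"rz":0,"fingers":0.2},
])

```text
time_s: 3.6
position: [0.5144, -0.2264, 0.0881]
ee_rot: [3.14, 0.054, 0.002]
wrist_force: [0.8, 0.2, -1.1]
opening: 0.0464
grip_force: 61.7
```

>>> play_rows([
  {"x":15.3,"y":0.5,"z":6.8,"rx":0,"ry":0,"rz":0,"fingers":0.2},
  {"x":31.6,"y":1.1,"z":10.3,"rx":0,"ry":0,"rz":0,"fingers":0.2},
  {"x":48.4,"y":1.7,"z":10.3,"rx":0,"ry":0,"rz":0,"fingers":0.2},
  {"x":64.7,"y":2.3,"z":6.8,"rx":0,"ry":0,"rz":0,"fingers":0.2},
  {"x":80,"y":2.8,"z":0,"rx":0,"ry":0,"rz":0,"fingers":0.2},
])

```text
time_s: 4.1
position: [0.5952, -0.2237, 0.0875]
ee_rot: [3.14, 0.055, 0.003]
wrist_force: [-0.0, -0.2, -1.0]
opening: 0.0466
grip_force: 61.7
```

>>> play_rows([
  {"x":13.5,"y":0.5,"z":-9.8,"rx":0,"ry":0,"rz":0,"fingers":0.2},
  {"x":24.7,"y":0.9,"z":-22.3,"rx":0,"ry":0,"rz":0,"fingers":0.2},
  {"x":33.1,"y":1.1,"z":-36.8,"rx":0,"ry":0,"rz":0,"fingers":0.2},
  {"x":38.3,"y":1.3,"z":-52.7,"rx":0,"ry":0,"rz":0,"fingers":0.2},
  {"x":40,"y":1.4,"z":-69.3,"rx":0,"ry":0,"rz":0,"fingers":0.2},
])

```text
time_s: 4.6
position: [0.6342, -0.2221, 0.0161]
ee_rot: [-3.141, -0.055, 0.0]
wrist_force: [-12.2, 4.1, 57.4]
opening: 0.0467
grip_force: 68.1
```

>>> play_rows([
  {"x":0,"y":0,"z":0,"rx":0,"ry":0,"rz":0,"fingers":-0.2},
  {"x":0,"y":0,"z":0,"rx":0,"ry":0,"rz":0,"fingers":-0.5},
  {"x":0,"y":0,"z":20,"rx":0,"ry":0,"rz":0,"fingers":-0.5},
  {"x":0,"y":0,"z":50,"rx":0,"ry":0,"rz":0,"fingers":-0.5},
  {"x":0,"y":0,"z":90,"rx":0,"ry":0,"rz":0,"fingers":-0.5},
])

```text
time_s: 5.1
position: [0.632, -0.2215, 0.1062]
ee_rot: [-3.139, -0.054, 0.006]
wrist_force: [-0.4, 0.6, -0.0]
opening: 0.0642
grip_force: 0.0
```

>>> play_rows([
  {"x":-33,"y":29,"z":5,"rx":0,"ry":0,"rz":0,"fingers":-0.5},
  {"x":-66,"y":58,"z":5,"rx":0,"ry":0,"rz":0,"fingers":-0.5},
  {"x":-99,"y":87,"z":5,"rx":0,"ry":0,"rz":0,"fingers":-0.5},
  {"x":-132,"y":116,"z":0,"rx":0,"ry":0,"rz":0,"fingers":-0.5},
  {"x":-165,"y":145,"z":-10,"rx":0,"ry":0,"rz":0,"fingers":-0.5},
])

```text
time_s: 5.6
position: [0.4679, -0.0764, 0.0979]
ee_rot: [3.141, 0.054, 0.004]
wrist_force: [0.9, 0.2, -0.5]
opening: 0.0641
grip_force: 0.0
```

>>> play_rows([
  {"x":0,"y":0,"z":-5,"rx":0,"ry":0,"rz":0,"fingers":-0.5},
  {"x":0,"y":0,"z":-10,"rx":0,"ry":0,"rz":0,"fingers":-0.5},
])

```text
time_s: 5.8
position: [0.4679, -0.0765, 0.0872]
ee_rot: [3.141, 0.056, 0.0]
wrist_force: [-0.3, -0.4, 0.9]
opening: 0.064
grip_force: 0.0
```

Run:
```python
from h import *
s=state();print(s['time_s'],s['position'],s['ee_rot'],s['opening'],s['wrist_force'])
o=[]
for n in ['top','side']:
    c=capture(n); p=px(c,[s['position'],[.603,-.223,.04]]);print(n,p.round())
    u,v=p.mean(0).astype(int); x=max(0,min(u-60,520));y=max(0,min(v-60,360))
    o.append(cv2.resize(c['img'][y:y+120,x:x+120],(400,400),interpolation=2)); print(x,y)
cv2.imwrite('pics/app2.png',np.hstack(o)[:,:,::-1])
```

```text
5.8 [ 0.46788782 -0.07654914  0.08724763] [3.14107339e+00 5.61443602e-02 9.06119303e-05] 0.06399183103670583 [-0.31067923 -0.40241043  0.85914609]
top [[369. 227.]
 [461. 150.]]
355 128
side [[314. 199.]
 [288. 159.]]
240 118
```

View pics/app2.png

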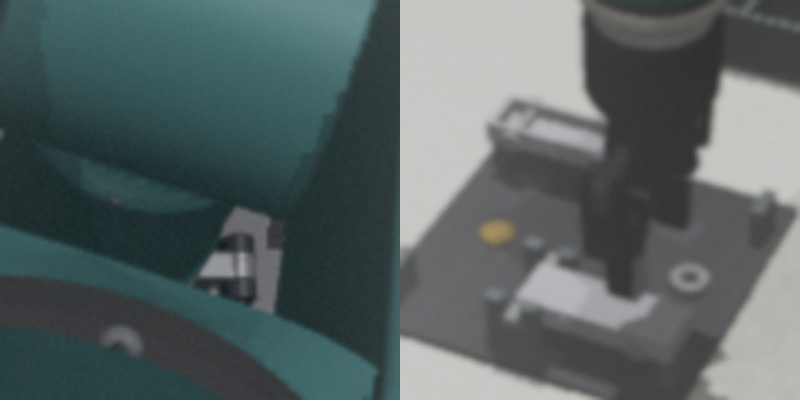

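The right lever lies underside up at the far end, at about (550,130) in the right half of the crop. Now the left lever.

>>> play_rows([
  {"x":0.5,"y":-1,"z":-20,"rx":0,"ry":0,"rz":0,"fingers":-0.5},
  {"x":0.5,"y":-1,"z":-40,"rx":0,"ry":0,"rz":0,"fingers":-0.5},
  {"x":0.5,"y":-1,"z":-58,"rx":0,"ry":0,"rz":0,"fingers":-0.5},
  {"x":0.5,"y":-1,"z":-70,"rx":0,"ry":0,"rz":0,"fingers":-0.5},
  {"x":0.5,"y":-1,"z":-70,"rx":0,"ry":0,"rz":0,"fingers":-0.4},
])

```text
time_s: 6.4
position: [0.4694, -0.0786, 0.0161]
ee_rot: [-3.141, -0.054, 0.002]
wrist_force: [-0.9, -0.5, 0.2]
opening: 0.0599
grip_force: 0.0
```

>>> play_rows([
  {"x":0,"y":0,"z":0,"rx":0,"ry":0,"rz":0,"fingers":-0.3},
  {"x":0,"y":0,"z":0,"rx":0,"ry":0,"rz":0,"fingers":0.2},
  {"x":0,"y":0,"z":0,"rx":0,"ry":0,"rz":0,"fingers":0.2},
  {"x":0,"y":0,"z":0,"rx":0,"ry":0,"rz":0,"fingers":0.2},
])

```text
time_s: 6.8
position: [0.4702, -0.0785, 0.0181]
ee_rot: [3.14, 0.055, 0.003]
wrist_force: [-0.2, -1.1, 4.3]
opening: 0.047
grip_force: 61.7
```

>>> play_rows([
  {"x":1.7,"y":0,"z":16.6,"rx":0,"ry":0,"rz":0,"fingers":0.2},
  {"x":6.9,"y":0.2,"z":32.5,"rx":0,"ry":0,"rz":0,"fingers":0.2},
  {"x":15.3,"y":0.5,"z":47,"rx":0,"ry":0,"rz":0,"fingers":0.2},
  {"x":26.5,"y":0.9,"z":59.5,"rx":0,"ry":0,"rz":0,"fingers":0.2},
  {"x":40,"y":1.4,"z":69.3,"rx":0,"ry":0,"rz":0,"fingers":0.2},
])

```text
time_s: 7.3
position: [0.5093, -0.0765, 0.0877]
ee_rot: [-3.141, -0.055, -0.0]
wrist_force: [0.5, 0.4, -1.5]
opening: 0.047
grip_force: 61.9
```

>>> play_rows([
  {"x":15.3,"y":0.5,"z":6.8,"rx":0,"ry":0,"rz":0,"fingers":0.2},
  {"x":31.6,"y":1.1,"z":10.3,"rx":0,"ry":0,"rz":0,"fingers":0.2},
  {"x":48.4,"y":1.7,"z":10.3,"rx":0,"ry":0,"rz":0,"fingers":0.2},
  {"x":64.7,"y":2.3,"z":6.8,"rx":0,"ry":0,"rz":0,"fingers":0.2},
  {"x":80,"y":2.8,"z":0,"rx":0,"ry":0,"rz":0,"fingers":0.2},
])

```text
time_s: 7.8
position: [0.5911, -0.0739, 0.0875]
ee_rot: [3.141, 0.055, 0.004]
wrist_force: [0.2, 0.5, -0.7]
opening: 0.0465
grip_force: 61.9
```

>>> play_rows([
  {"x":13.5,"y":0.5,"z":-9.8,"rx":0,"ry":0,"rz":0,"fingers":0.2},
  {"x":24.7,"y":0.9,"z":-22.3,"rx":0,"ry":0,"rz":0,"fingers":0.2},
  {"x":33.1,"y":1.1,"z":-36.8,"rx":0,"ry":0,"rz":0,"fingers":0.2},
  {"x":38.3,"y":1.3,"z":-52.7,"rx":0,"ry":0,"rz":0,"fingers":0.2},
  {"x":40,"y":1.4,"z":-68,"rx":0,"ry":0,"rz":0,"fingers":0.2},
])

```text
time_s: 8.3
position: [0.6289, -0.0724, 0.0168]
ee_rot: [-3.141, -0.055, 0.002]
wrist_force: [-13.1, 1.9, 86.5]
opening: 0.0469
grip_force: 71.8
```

>>> play_rows([
  {"x":0,"y":0,"z":0,"rx":0,"ry":0,"rz":0,"fingers":-0.2},
  {"x":0,"y":0,"z":0,"rx":0,"ry":0,"rz":0,"fingers":-0.5},
  {"x":0,"y":0,"z":20,"rx":0,"ry":0,"rz":0,"fingers":-0.5},
  {"x":0,"y":0,"z":50,"rx":0,"ry":0,"rz":0,"fingers":-0.5},
  {"x":0,"y":0,"z":90,"rx":0,"ry":0,"rz":0,"fingers":-0.5},
])

```text
time_s: 8.8
position: [0.6272, -0.0722, 0.1077]
ee_rot: [-3.14, -0.054, 0.007]
wrist_force: [1.5, -0.5, 0.7]
opening: 0.0641
grip_force: 0.0
```

>>> play_rows([
  {"x":-20,"y":40,"z":20,"rx":0,"ry":0,"rz":0,"fingers":-0.5},
  {"x":-40,"y":80,"z":40,"rx":0,"ry":0,"rz":0,"fingers":-0.5},
  {"x":-60,"y":120,"z":60,"rx":0,"ry":0,"rz":0,"fingers":-0.5},
  {"x":-80,"y":160,"z":60,"rx":0,"ry":0,"rz":0,"fingers":-0.5},
  {"x":-100,"y":200,"z":60,"rx":0,"ry":0,"rz":0,"fingers":-0.5},
])

```text
time_s: 9.3
position: [0.5286, 0.1288, 0.1697]
ee_rot: [-3.141, -0.054, -0.003]
wrist_force: [0.4, -0.3, 0.5]
opening: 0.0642
grip_force: 0.0
```

Run:
```python
from h import *
s=state();print(s['time_s'],s['position'],s['opening'])
o=[]
for n in ['top','side']:
    c=capture(n); p=px(c,[[.598,-.073,.04],[.603,-.223,.04]]);print(n,p.round())
    u,v=p.mean(0).astype(int); x=max(0,min(u-75,490));y=max(0,min(v-60,330))
    o.append(cv2.resize(c['img'][y:y+150,x:x+150],(400,400),interpolation=2)); print(x,y)
cv2.imwrite('pics/over.png',np.hstack(o)[:,:,::-1])
```

```text
9.3 [0.52859335 0.12875977 0.16967485] 0.06415099087082153
top [[364. 151.]
 [461. 150.]]
337 90
side [[257. 198.]
 [288. 159.]]
197 118
```

View pics/over.png

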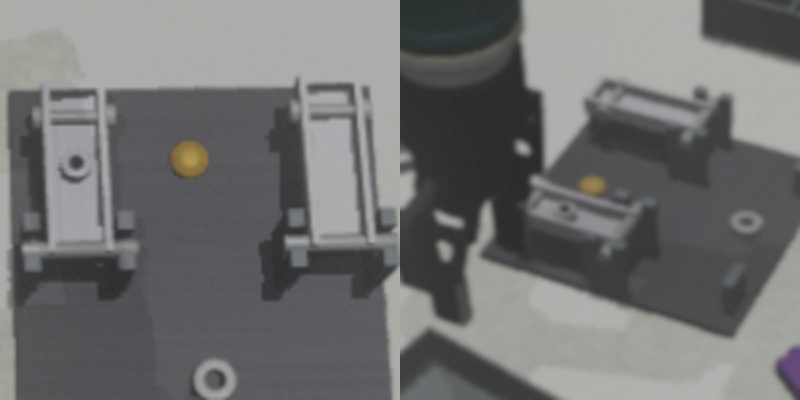

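The left lever (crop (75,163)) has the boss, so it is sound. The right one, at about (338,163), has a bare channel and is the one to reject. I'll take that one out.

>>> play_rows([
  {"x":10,"y":-45,"z":-10,"rx":0,"ry":0,"rz":0,"fingers":-0.4},
  {"x":20,"y":-90,"z":-20,"rx":0,"ry":0,"rz":0,"fingers":-0.4},
  {"x":30,"y":-135,"z":-30,"rx":0,"ry":0,"rz":0,"fingers":-0.4},
  {"x":40,"y":-180,"z":-35,"rx":0,"ry":0,"rz":0,"fingers":-0.4},
  {"x":50,"y":-225,"z":-40,"rx":0,"ry":0,"rz":0,"fingers":-0.4},
])

```text
time_s: 9.9
position: [0.5791, -0.1001, 0.1282]
ee_rot: [3.141, 0.054, -0.0]
wrist_force: [0.8, 0.3, -0.1]
opening: 0.0597
grip_force: 0.0
```

>>> play_rows([
  {"x":8,"y":-42,"z":0,"rx":0,"ry":0,"rz":0,"fingers":-0.4},
  {"x":16,"y":-84,"z":0,"rx":0,"ry":0,"rz":0,"fingers":-0.4},
  {"x":25,"y":-127,"z":0,"rx":0,"ry":0,"rz":0,"fingers":-0.4},
  {"x":25,"y":-127,"z":-15,"rx":0,"ry":0,"rz":0,"fingers":-0.4},
  {"x":25,"y":-127,"z":-30,"rx":0,"ry":0,"rz":0,"fingers":-0.4},
])

```text
time_s: 10.4
position: [0.6042, -0.2264, 0.098]
ee_rot: [3.141, 0.05, 0.001]
wrist_force: [-0.1, 0.1, -0.4]
opening: 0.0598
grip_force: 0.0
```

>>> play_rows([
  {"x":-0.5,"y":2.5,"z":-15,"rx":0,"ry":0,"rz":0,"fingers":-0.4},
  {"x":-0.5,"y":2.5,"z":-35,"rx":0,"ry":0,"rz":0,"fingers":-0.4},
  {"x":-0.5,"y":2.5,"z":-55,"rx":0,"ry":0,"rz":0,"fingers":-0.4},
  {"x":-0.5,"y":2.5,"z":-70,"rx":0,"ry":0,"rz":0,"fingers":-0.4},
  {"x":-0.5,"y":2.5,"z":-74,"rx":0,"ry":0,"rz":0,"fingers":-0.2},
])

```text
time_s: 10.9
position: [0.6017, -0.2202, 0.0221]
ee_rot: [-3.139, -0.056, 0.007]
wrist_force: [-0.6, 0.9, -0.3]
opening: 0.0513
grip_force: 0.0
```

>>> play_rows([
  {"x":0,"y":0,"z":0,"rx":0,"ry":0,"rz":0,"fingers":0},
  {"x":0,"y":0,"z":0,"rx":0,"ry":0,"rz":0,"fingers":0.4},
  {"x":0,"y":0,"z":0,"rx":0,"ry":0,"rz":0,"fingers":0.4},
  {"x":0,"y":0,"z":0,"rx":0,"ry":0,"rz":0,"fingers":0.4},
  {"x":0,"y":0,"z":0,"rx":0,"ry":0,"rz":0,"fingers":0.4},
])

```text
time_s: 11.4
position: [0.6039, -0.2221, 0.0251]
ee_rot: [3.141, 0.055, 0.001]
wrist_force: [-1.4, -0.3, -0.8]
opening: 0.0349
grip_force: 60.0
```

>>> play_rows([
  {"x":0,"y":0,"z":12,"rx":0,"ry":0,"rz":0,"fingers":0.4},
  {"x":0,"y":0,"z":30,"rx":0,"ry":0,"rz":0,"fingers":0.4},
  {"x":0,"y":0,"z":55,"rx":0,"ry":0,"rz":0,"fingers":0.4},
  {"x":0,"y":0,"z":80,"rx":0,"ry":0,"rz":0,"fingers":0.4},
  {"x":0,"y":0,"z":110,"rx":0,"ry":0,"rz":0,"fingers":0.4},
])

```text
time_s: 11.9
position: [0.6036, -0.222, 0.1361]
ee_rot: [-3.141, -0.055, -0.0]
wrist_force: [0.9, 0.4, -0.9]
opening: 0.0347
grip_force: 60.0
```

>>> play_rows([
  {"x":-3,"y":20,"z":5,"rx":0,"ry":0,"rz":-0.02,"fingers":0.4},
  {"x":-9,"y":60,"z":5,"rx":0,"ry":0,"rz":-0.05,"fingers":0.4},
  {"x":-15,"y":100,"z":5,"rx":0,"ry":0,"rz":-0.08,"fingers":0.4},
  {"x":-21,"y":140,"z":5,"rx":0,"ry":0,"rz":-0.1,"fingers":0.4},
  {"x":-28,"y":180,"z":5,"rx":0,"ry":0,"rz":-0.13,"fingers":0.4},
])

```text
time_s: 12.4
position: [0.5762, -0.0408, 0.1409]
ee_rot: [3.138, -0.152, 0.004]
wrist_force: [0.4, 0.6, -2.2]
opening: 0.035
grip_force: 60.1
```

>>> play_rows([
  {"x":-6,"y":40,"z":0,"rx":0,"ry":0,"rz":-0.02,"fingers":0.4},
  {"x":-12,"y":80,"z":0,"rx":0,"ry":0,"rz":-0.04,"fingers":0.4},
  {"x":-18,"y":120,"z":0,"rx":0,"ry":0,"rz":-0.06,"fingers":0.4},
  {"x":-24,"y":160,"z":0,"rx":0,"ry":0,"rz":-0.07,"fingers":0.4},
  {"x":-28,"y":190,"z":0,"rx":0,"ry":0,"rz":-0.07,"fingers":0.4},
])

```text
time_s: 12.9
position: [0.5476, 0.1504, 0.1408]
ee_rot: [-3.13, 0.258, -0.003]
wrist_force: [0.3, -0.4, -0.6]
opening: 0.0349
grip_force: 60.1
```

>>> play_rows([
  {"x":1,"y":13,"z":-25,"rx":0,"ry":0,"rz":0,"fingers":0.4},
  {"x":1,"y":13,"z":-55,"rx":0,"ry":0,"rz":0,"fingers":0.4},
  {"x":1,"y":13,"z":-85,"rx":0,"ry":0,"rz":0,"fingers":0.4},
  {"x":1,"y":13,"z":-115,"rx":0,"ry":0,"rz":0,"fingers":0.4},
  {"x":1,"y":13,"z":-130,"rx":0,"ry":0,"rz":0,"fingers":0.4},
])

```text
time_s: 13.4
position: [0.5481, 0.161, 0.0083]
ee_rot: [3.131, -0.259, -0.002]
wrist_force: [0.1, 0.2, -0.3]
opening: 0.0348
grip_force: 60.1
```

>>> play_rows([
  {"x":0,"y":0,"z":-2,"rx":0,"ry":0,"rz":0,"fingers":0.4},
  {"x":0,"y":0,"z":-4,"rx":0,"ry":0,"rz":0,"fingers":0.4},
  {"x":0,"y":0,"z":-5,"rx":0,"ry":0,"rz":0,"fingers":0.4},
])

```text
time_s: 13.7
position: [0.5501, 0.1612, 0.0058]
ee_rot: [-3.13, 0.259, -0.004]
wrist_force: [-0.5, -0.5, -1.5]
opening: 0.0352
grip_force: 60.1
```

Release and rise, then clear the view.

>>> play_rows([
  {"x":0,"y":0,"z":0,"rx":0,"ry":0,"rz":0,"fingers":0.1},
  {"x":0,"y":0,"z":0,"rx":0,"ry":0,"rz":0,"fingers":-0.3},
  {"x":0,"y":0,"z":0,"rx":0,"ry":0,"rz":0,"fingers":-0.3},
  {"x":0,"y":0,"z":15,"rx":0,"ry":0,"rz":0,"fingers":-0.3},
  {"x":0,"y":0,"z":45,"rx":0,"ry":0,"rz":0,"fingers":-0.3},
])

```text
time_s: 14.2
position: [0.5469, 0.1606, 0.0485]
ee_rot: [3.13, -0.259, -0.007]
wrist_force: [0.4, -0.3, -0.1]
opening: 0.0556
grip_force: 0.0
```

>>> play_rows([
  {"x":0,"y":0,"z":40,"rx":0,"ry":0,"rz":0,"fingers":-0.3},
  {"x":0,"y":0,"z":85,"rx":0,"ry":0,"rz":0,"fingers":-0.3},
  {"x":-20,"y":45,"z":100,"rx":0,"ry":0,"rz":0,"fingers":-0.3},
  {"x":-40,"y":90,"z":100,"rx":0,"ry":0,"rz":0,"fingers":-0.3},
  {"x":-60,"y":135,"z":100,"rx":0,"ry":0,"rz":0,"fingers":-0.3},
])

```text
time_s: 14.7
position: [0.489, 0.2973, 0.1513]
ee_rot: [-3.129, 0.262, -0.004]
wrist_force: [0.6, 0.9, -0.6]
opening: 0.0556
grip_force: 0.0
```

>>> play_rows([
  {"x":-20,"y":40,"z":0,"rx":0,"ry":0,"rz":0,"fingers":-0.3},
  {"x":-40,"y":80,"z":0,"rx":0,"ry":0,"rz":0,"fingers":-0.3},
  {"x":-40,"y":80,"z":0,"rx":0,"ry":0,"rz":0,"fingers":-0.3},
])

```text
time_s: 15.0
position: [0.4462, 0.3805, 0.15]
ee_rot: [-3.129, 0.252, 0.001]
wrist_force: [-0.3, 0.0, -0.1]
opening: 0.0554
grip_force: 0.0
```

Run:
```python
from h import *
s=state();print(s['time_s'],s['position'])
cv2.imwrite('pics/end.png',capture('top')['img'][:,:,::-1])
```

```text
15.0 [0.44615104 0.38047182 0.15004141]
```

View pics/end.png

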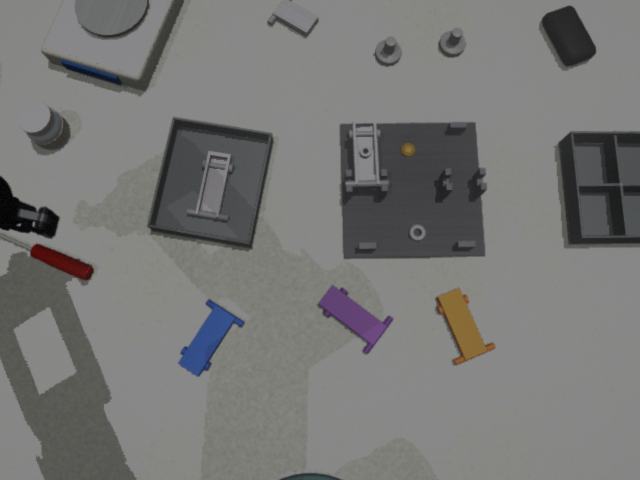

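The bare lever lies in the tray at (213,185), and the sound one lies underside up in its bay at (366,155). Nothing else has moved.

```bash
python3 -c "
from station import *
print(hand_in())"
```

```text
the job is handed in; nothing more can be done
None
```

Both levers were turned over; the one without a boss is in the plain grey tray, the sound one lies underside up in its bay, and the job was handed in at about 15 s.

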